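# Unlock and empty the tipping hopper

## Task

The yellow tipping hopper full of collars and clamp blocks is locked. Take the orange T-handled key from its fork, feel with it down the slot of the blue lock housing for the gate window hidden inside, without forcing the key against anything, and press the latch tab below it fully down; then tip the hopper right over by its bar so that all four pieces fall into the grey tray, stand the hopper fully upright again, and hang the key back on its fork. Leave the mirror mount, lens and pillar where they are.

Things in the scene. Friction and masses are not known exactly. Their poses are not given: they have to be found in the camera images.
- station: fixed station, base plate 170 x 460 x 10 mm. Along its y axis: blue lock housing (y = -200 mm), hopper on its pivot (y = 0), grey tray (y = 25 to 210 mm). Origin on the table top under the pivot; z up. The cheeks that carry the pivot stand at x = +-75 mm, 130 mm high. A steel latch upright 132 mm high stands behind the hopper (y = -100 mm).
- slot (a point): centre of the slot mouth in the top of the blue lock housing (128 x 56 mm, 100 mm high); axes as the station's. Slot 52 mm long (x), 16 mm wide (y), straight down. 45 mm below the mouth a hard black gate plate closes it but for one window 18 mm long (x), as wide as the slot; its centre lies anywhere from -18 to +18 mm along x, untold: find it by touch. The latch tab lies under it.
- latch (a joint): turn of the latch rocker (rad): 0 locked, 0.125 hard stop; the hopper is free above 0.08. The rod meets its hidden tab 54 mm below the slot mouth, through the gate window only; the tab yields at about 6 N, goes 14 mm down (0.125 rad) to a hard stop 68 mm below the mouth, and stays where it is pushed. At the other end a steel hook then swings clear of the lug on the hopper's back.
- key: loose T-handled key, about 150 g. Origin at the centre of its orange square handle bar, 100 mm long (y) x 18 x 18 mm; a steel rod 10 mm thick with a round end runs from it along -z. Starts hung on the fork with the handle lying across the two prongs.
- key_tip (a point): end of the key's rod, 139 mm below the handle's centre.
- rack_seat (a point): fixed fork rack: point midway between its two prongs, level with their tops, 150 mm above the table. Prongs along x from -38 to +62 mm at y = +-34 mm, each 10 mm wide; 6 mm lips at their -x ends (x = -38 to -32), uprights below their +x ends. The key hangs with its rod between them, handle along y, its centre 9 mm above this point, anywhere from x = -20 to +40 mm.
- hopper (a joint): tilt of the yellow hopper (rad): 0 upright on its stop, 1.9 fully tipped over towards the tray. It is heavy on either side of its balance point (about 0.9) and falls to the nearer stop. Locked at 0 until the latch is down.
- hopper_bar (a point): middle of the black round bar, 12 mm thick, that runs along the hopper's x axis above its back edge, free for 100 mm between its two arms; 100 mm behind (-y) and 100 mm above the pivot when upright. It can be straddled from above by two fingers, one on either side, and led round the pivot.
- pivot (a point): the hopper's pivot, its axis along the station's x, 110 mm above the table. The hopper turns about it so that its top goes towards the station's +y. Tub 120 x 75 x 80 mm inside walls of 5 mm, the pouring wall flared by 25 degrees.
- tray_in (a point): centre of the grey tray's inner floor, 15 mm above the table; tray 170 (x) x 185 (y) mm, walls 5 mm thick and 50 mm high; axes parallel to the station's.
- piece0: aluminium post collar, 30 mm across, 30 mm high, origin at its centre; starts in the hopper
- piece1: aluminium post collar, 30 mm across, 30 mm high, origin at its centre; starts in the hopper
- piece2: red clamp block, 32 x 26 x 26 mm, origin at its centre; starts in the hopper
- piece3: red clamp block, 32 x 26 x 26 mm, origin at its centre; starts in the hopper
- mirror_mount: bystander: mirror on a steel block, 60 x 60 x 145 mm, origin under its base
- lens_post: bystander: lens on a post, foot 70 mm across, 130 mm high, origin under its base
- pillar: bystander: aluminium pillar, foot 68 mm across, 97 mm high, origin under its base

How it is judged:
By the outcome, as a careful person would: the job done as asked, in the order asked, and still so for the second after the job is handed in, with the robot touching nothing.
It also fails if it takes over 72 s, if anything falls off the work surface, if the arm or the gripper's body presses on something with over 40 N, if the wrist force passes 120 N, or if a joint passes its speed limit or range.

## Robot

A 7-joint arm with a two-finger parallel gripper is mounted at the origin on the work surface. World frame = base frame: x ahead of the robot, y to its left, z up, the work surface at z = 0. Lengths are in m, angles in rad, forces in N, time in s.
With the tool pointing down it reaches from about 0.4 to 0.9 m from the base axis. Payload 5.6 kg.
Tool frame: the origin (TCP) lies midway between the tips of the shut fingers; the grasp point (between the pads) lies 19 mm behind it; y points along the fingers, z is the direction in which the jaws open and shut, and the axes are right-handed (so a half turn about y gives the same grasp; the last joint's range is limited). The gripper opens to 92 mm and grips with 3 to 60 N. Pads are 20 mm wide; open, the fingers measure 128 mm over their backs; the gripper's body (75 mm by 189 mm) begins 69 mm behind the grasp point.
Start: joints at [1.187, 0.468, -0.012, 1.603, 0.006, 1.071, -0.056], TCP at [0.217, -0.613, 0.215] pointing down, gripper open.
Joint ranges: [-2.53, 2.53], [-0.31, 2.02], [-1.57, 1.55], [0.28, 2.44], [-1.29, 4.43], [0.15, 1.84], [-2.92, 2.92]. Speed limits (rad/s): [2.57, 2.57, 3.14, 3.14, 3.14, 3.14, 3.14].

## Interface

Orientations are given as a 3x3 rotation matrix whose columns are the frame's x, y, z axes.
In Python, from station import env, effector, solver, viewer, workorder, search_frame, tip_of gives the robot as it stands. Calls block until the motion is done:
- env.reach(position, orientation): joint-space move of the TCP to a pose.
- env.movel(position, frame=None, rate=0.15): straight line of the TCP; frame=None keeps the orientation; rate is the mean speed in m/s.
- env.goto_joints(angles): joint-space move.
- effector.release() and effector.grasp(squeeze=None): open the fingers fully, or close them until they stop; squeeze is the grip in N (None keeps the last).
- env.pause(seconds).
- solver.inverse_kinematics(position, orientation): joint angles nearest the present ones, or None.
- env.sense(): the state.
- viewer.read_camera(name): name is "side" or "top"; returns (picture, depth): 384x512x3 uint8, red, green, blue; 384x512 float32, m along the optical axis (not along the pixel's ray), 0 where there is no reading.
- viewer.camera_info(name): a dict with "intrinsics" (3x3 intrinsics, pixels), "dist_coeffs" ([k1, k2, p1, p2, k3] as OpenCV has them; the pictures are not rectified), "eye" and "rotation" of the camera in the world. Camera axes: x right, y up, looking along -z (the intrinsics and any distortion apply to the point x, -y, -z); pixel columns grow to the right and rows downward; lengths in m; the calibration is good to about 2 mm. A picture is of the moment at which its call begins. camera_info takes no time and is no camera call.
A pose or a line that the arm cannot do raises env.PlanningError and nothing moves.
- workorder.finish_job(): hands the job in, once; it reports no verdict.
Trained networks look in the newest picture that a camera, given by its name, has taken for a name from the list of things; names that differ only in an ending like _2 or _b are one class to them, and where a whole thing is asked for, a point or a joint stands for the part that bears it (a point fixed in the world has none). Each returns a list of dicts, best first, with "score" (0 to 1); they miss things now and then, are a little off and sometimes report something else, mostly with a low value. They report only what shows in the picture. A call takes as long as a camera call.
- search_frame(camera, name): "at" ([x, y, z] in m, in world coordinates, good to about 4 mm: the middle of the surface that is visible of it).
- tip_of(camera, name): "at" ([x, y, z] in m, in world coordinates, good to about 4 mm: a listed point, or the origin of a listed thing).
The state is a dict: "t": time; "joint_positions": joint angles; "joint_velocities": joint speeds; "tau": joint torques, N m; "ee_pos": TCP position; "tcp_rot": TCP orientation; "wrist_force": force on the tool from outside, world axes, zero at the start; "moment": the same for the moment, N m; "gripper_width": finger opening in m.
Only numpy, scipy, OpenCV 4.12 (cv2) and the standard library are available. Lean on these libraries where they do the work, as an engineer would, in place of code of your own. Each camera call takes 0.05 s, during which the arm holds its last target. There are 200 camera calls.

## Working session

There is one attempt and no reset: what is moved stays moved. The work goes in short steps, each a Python script; the robot and the scene stay as the last script left them, time stands still between calls to the robot, and variables do not carry over. Pictures are saved under pics/ and viewed, about 8 in all and at most 12, crops included, and the job is handed in when it is done.

```bash
ls; mkdir -p pics; cat > h.py <<'E'
from station import env, effector, solver, viewer, workorder, search_frame, tip_of
import numpy as np, cv2
np.set_printoptions(precision=4,suppress=True)
def snap(c,f):
    p,d=viewer.read_camera(c); cv2.imwrite('pics/'+f+'.png',p[:,:,::-1]); return p,d
E
python3 - <<'E'
from h import *
s=env.sense(); print(s['t'],s['ee_pos'],s['tcp_rot'],s['wrist_force'],s['gripper_width'])
for c in ('side','top'):
    snap(c,c+'0'); i=viewer.camera_info(c); print(c,i['eye'],i['rotation'],i['intrinsics'])
    for n in ('station','slot','key','key_tip','rack_seat','hopper_bar','pivot','tray_in','mirror_mount','lens_post','pillar'):
        print(n,[(np.round(r['at'],4),round(r['score'],2)) for r in tip_of(c,n)[:2]])
a=cv2.imread('pics/side0.png');b=cv2.imread('pics/top0.png')
cv2.imwrite('pics/both.png',np.vstack([cv2.resize(x,(400,300)) for x in(a,b)]))
print(env.sense()['t'])
E
```

```text
pics
0.0 [ 0.217  -0.6121  0.2136] [[-0.9425 -0.0007  0.3342]
 [-0.3342  0.0016 -0.9425]
 [ 0.0001 -1.     -0.0018]] [-0.5464 -0.0173 -0.1971] 0.09211932492997581
side [0.5221 0.563  0.9495] [[-0.9961  0.0668 -0.057 ]
 [-0.0877 -0.7836  0.6151]
 [-0.0036  0.6177  0.7864]] [[447.113    0.     259.6098]
 [  0.     447.113  197.2481]
 [  0.       0.       1.    ]]
station [(array([0.4667, 0.0693, 0.0036]), 0.97), (array([ 0.4857, -0.1251,  0.0977]), 0.39)]
slot [(array([ 0.483 , -0.1269,  0.0977]), 0.95)]
key [(array([ 0.4538, -0.3639,  0.1574]), 0.77)]
key_tip [(array([ 0.4588, -0.3583,  0.0203]), 0.77)]
rack_seat [(array([ 0.4609, -0.3577,  0.1532]), 0.86), (array([0.442 , 0.0172, 0.1342]), 0.49)]
hopper_bar [(array([ 0.4715, -0.0222,  0.212 ]), 0.71), (array([ 0.4625, -0.3606,  0.0197]), 0.37)]
pivot [(array([0.4653, 0.0718, 0.1104]), 0.76), (array([0.7182, 0.1987, 0.0029]), 0.63)]
tray_in [(array([0.451 , 0.1885, 0.0138]), 0.68)]
mirror_mount [(array([ 0.7141, -0.1776,  0.0036]), 0.97)]
lens_post [(array([ 0.7278, -0.0076,  0.0004]), 0.6)]
pillar [(array([0.4486, 0.1869, 0.0139]), 0
[... 390 characters left out ...]
0.59)]
key [(array([ 0.4618, -0.3628,  0.1599]), 0.6), (array([ 0.7289, -0.0058, -0.0024]), 0.57)]
key_tip [(array([ 0.4569, -0.3611,  0.019 ]), 0.57), (array([ 0.4597, -0.3639,  0.1507]), 0.33)]
rack_seat [(array([ 0.4569, -0.362 ,  0.1529]), 0.96)]
hopper_bar [(array([ 0.4767, -0.028 ,  0.2071]), 0.6), (array([0.4413, 0.0182, 0.1327]), 0.3)]
pivot [(array([0.464 , 0.0684, 0.1101]), 0.85)]
tray_in [(array([0.4482, 0.1917, 0.0151]), 0.62), (array([ 0.4604, -0.3598,  0.151 ]), 0.35)]
mirror_mount [(array([ 0.7127, -0.1773,  0.0003]), 0.89)]
lens_post [(array([ 0.728 , -0.0038,  0.0008]), 0.87), (array([ 0.4857, -0.1236,  0.1005]), 0.66)]
pillar [(array([ 0.7168,  0.1945, -0.0034]), 0.94)]
1.2
```

View pics/side0.png

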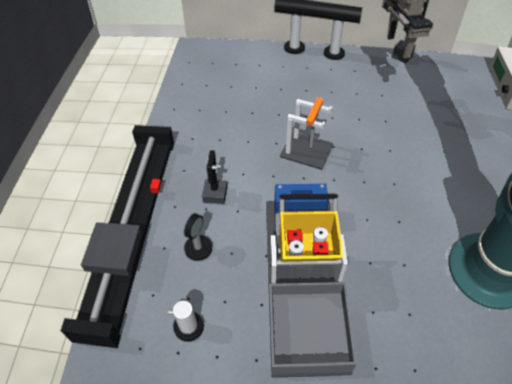

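View pics/top0.png

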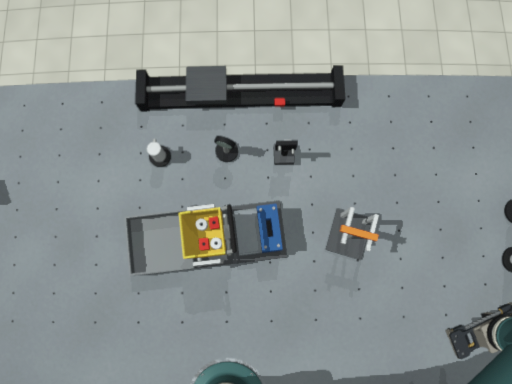

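Both views agree: the station is seen with its hopper and the lock housing (top px ~(270,228)), and the key lies across the fork (top px ~(360,233)). Next I get exact headings and points from the colour masks and depth.

```bash
cat >> h.py <<'E'
def cloud(c,d):
    i=viewer.camera_info(c); K=np.array(i['intrinsics']); h,w=d.shape
    u,v=np.meshgrid(np.arange(w),np.arange(h))
    n=cv2.undistortPoints(np.stack([u,v],-1).reshape(-1,1,2).astype(float),K,np.array(i['dist_coeffs'],float)).reshape(h,w,2)
    P=np.stack([n[...,0]*d,-n[...,1]*d,-d],-1)
    return P@np.array(i['rotation']).T+np.array(i['eye'])
def hsv(p): return cv2.cvtColor(p,cv2.COLOR_RGB2HSV)
def rect(X): 
    (c,s,a)=cv2.minAreaRect((X[:,:2]*1000).astype(np.float32)); return np.round(c,1),np.round(s,1),round(a,1),len(X),np.round(np.median(X[:,2]),4)
def key_points(c,p,d):
    H=hsv(p);W=cloud(c,d); m=(H[...,0]>5)&(H[...,0]<17)&(H[...,1]>150)&(H[...,2]>100)&(d>0)
    return W[m]
E
python3 - <<'E'
from h import *
for c in ('side','top'):
    p,d=viewer.read_camera(c); H=hsv(p);W=cloud(c,d)
    X=key_points(c,p,d); X=X[(X[:,1]<-.25)&(X[:,2]>.1)]; print(c,'key top',rect(X[X[:,2]>.16]),'all',rect(X))
    m=(H[...,0]>100)&(H[...,0]<125)&(H[...,1]>120)&(d>0)&(abs(W[...,2]-.1)<.006)&(abs(W[...,0]-.48)<.12)&(abs(W[...,1]+.12)<.08); print('lock top',rect(W[m]), W[m].mean(0))
    lo=(d>0)&(abs(W[...,0]-.484)<.035)&(abs(W[...,1]+.124)<.02)&(W[...,2]<.09); print('slot',rect(W[lo]) if lo.sum()>5 else lo.sum())
    # dark pixels within lock top area
    dk=(p.max(2)<60)&(abs(W[...,0]-.484)<.04)&(abs(W[...,1]+.124)<.025); print('dark',rect(W[dk]) if dk.sum()>5 else dk.sum())
    b=(d>0)&(W[...,2]>.2)&(W[...,2]<.225)&(abs(W[...,0]-.475)<.1)&(abs(W[...,1]+.025)<.03); print('bar',rect(W[b]))
    r=(d>0)&(abs(W[...,2]-.15)<.006)&(abs(W[...,0]-.46)<.1)&(abs(W[...,1]+.36)<.09)&(H[...,1]<60); 
    R=W[r]; n,l=cv2.connectedComponents(r.astype(np.uint8))
    for k in range(1,n):
        if (l==k).sum()>8: print('prong',rect(W[l==k]))
    pc={'side':p[80:260,240:380],'top':p[190:280,170:400]}[c]
    cv2.imwrite(f'pics/c_{c}.png',cv2.resize(pc[:,:,::-1],None,fx=3,fy=3,interpolation=2))
E
```

```text
side key top (array([ 459., -357.]), array([102.3,  17. ]), 73.4, 176, np.float64(0.1676)) all (array([ 459., -357.]), array([102.3,  17. ]), 73.4, 192, np.float64(0.1675))
lock top (array([ 484.3, -124. ]), array([127.,  60.]), 4.3, 612, np.float64(0.0993)) [ 0.4868 -0.1276  0.0992]
slot (array([ 483.8, -134.5]), array([49.5,  3.9]), 8.2, 24, np.float64(0.0869))
dark 0
bar (array([473.5, -22.4]), array([123.5,  18.3]), 5.0, 377, np.float64(0.2135))
prong (array([ 485.7, -405.1]), array([13.2, 47.5]), 73.4, 53, np.float64(0.1482))
prong (array([ 427.2, -386. ]), array([13.5, 27.2]), 71.0, 44, np.float64(0.1488))
prong (array([ 504.5, -340.2]), array([14.7, 49.8]), 72.1, 81, np.float64(0.1491))
prong (array([ 446.5, -322.5]), array([11.9, 29.1]), 74.4, 48, np.float64(0.1496))
top key top (array([ 458.2, -361.2]), array([98.9, 18.3]), 73.5, 251, np.float64(0.1677)) all (array([ 458.2, -361.1]), array([99. , 18.3]), 73.5, 260, np.float64(0.1676))
lock top (array([ 483.5, -127. ]), array([127.4,  56.2]), 5.8, 762, np.float64(0.0998)) [ 0.4824 -0.1271  0.0997]
slot (array([ 485.9, -127.9]), array([49.4, 14.1]), 5.1, 100, np.float64(0.0545))
dark (array([ 486.7, -127.6]), array([45. , 12.3]), 5.0, 71, np.float64(0.0538))
bar (array([473. , -24.9]), array([123. ,  18.4]), 7.0, 247, np.float64(0.2145))
prong (array([ 504.4, -340.1]), array([10. , 52.8]), 71.9, 69, np.float64(0.1501))
prong (array([ 483.8, -406.2]), array([10.1, 51.8]), 72.5, 79, np.float64(0.15))
prong (array([ 445.9, -322.3]), array([ 7.7, 27.6]), 72.3, 32, np.float64(0.1514))
prong (array([ 425.8, -388.4]), array([11.1, 29.3]), 73.0, 46, np.float64(0.1495))
```

View pics/c_top.png

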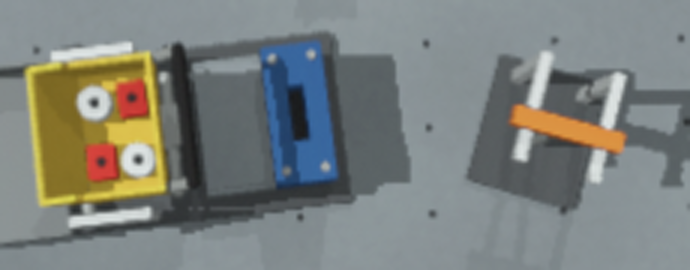

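```bash
cat >> h.py <<'E'
YAW=np.radians(5.5); RYAW=np.radians(-16.8)
def ori(t): return np.array([[np.sin(t),0,np.cos(t)],[-np.cos(t),0,np.sin(t)],[0,-1.,0]])
RK=ori(RYAW); RS=ori(YAW-np.pi/2)
SX=np.array([np.cos(YAW),np.sin(YAW),0]); SY=np.array([-np.sin(YAW),np.cos(YAW),0]); Z=np.array([0,0,1.])
def st(s=''):
    e=env.sense(); print(s,round(e['t'],2),e['ee_pos'],e['wrist_force'],round(e['gripper_width'],4),flush=True); return e
E
python3 - <<'E'
from h import *
k=np.array([.4585,-.359,.141])
env.reach(k+.09*Z,RK); st('above')
env.movel(k,rate=.12); st('at')
effector.grasp(40); st('grip')
env.movel(k+.02*Z,rate=.1); st('up20')
env.movel(k+.16*Z,rate=.2); st('up')
E
```

```text
above 2.62 [ 0.4572 -0.3611  0.2308] [-0.2412  0.3111 -0.7587] 0.0915
at 3.52 [ 0.4589 -0.3594  0.1416] [ 0.0647 -0.4745  0.0558] 0.0919
grip 4.62 [ 0.4586 -0.359   0.141 ] [-0.0991 -0.0558 -0.3104] 0.018
up20 4.97 [ 0.4587 -0.3591  0.1614] [-0.4779 -0.8576 -1.8258] 0.0176
up 5.83 [ 0.4577 -0.3586  0.2995] [ 0.2354  0.0345 -1.1422] 0.0176
```

```bash
python3 - <<'E'
from h import *
s=np.array([.484,-.1255,0])
env.reach(s+.27*Z,RS); e=st('above')
env.pause(.3); e=st('settled'); print(e['tcp_rot'])
for c in ('side','top'):
    p,d=snap(c,c+'1'); X=key_points(c,p,d); X=X[(X[:,2]>.2)]; print(c,rect(X))
    for n in('key','key_tip','slot'): print(n,[(np.round(r['at'],4),round(r['score'],2)) for r in tip_of(c,n)[:2]])
p=cv2.imread('pics/side1.png');cv2.imwrite('pics/c_side1.png',cv2.resize(p[120:270,220:400],None,fx=4,fy=4,interpolation=2))
E
```

```text
above 7.22 [ 0.4839 -0.1261  0.2696] [-0.6252 -0.2716 -1.9181] 0.0176
settled 7.53 [ 0.484  -0.1259  0.27  ] [-0.2804  0.0171 -1.6773] 0.0175
[[-0.9955 -0.      0.0953]
 [-0.0953  0.     -0.9955]
 [ 0.     -1.     -0.    ]]
side (array([ 482.6, -123. ]), array([97.4, 19.7]), 5.7, 134, np.float64(0.295))
key [(array([ 0.7256, -0.0071,  0.0013]), 0.72), (array([ 0.4769, -0.1291,  0.2872]), 0.65)]
key_tip [(array([ 0.4824, -0.1245,  0.1485]), 0.58)]
slot [(array([ 0.4859, -0.1242,  0.0998]), 0.82)]
top (array([0., 0.]), array([0., 0.]), 0.0, 0, np.float64(nan))
key []
key_tip [(array([ 0.475 , -0.0267,  0.209 ]), 0.2)]
slot []
  return _methods._mean(a, axis=axis, dtype=dtype,
  ret = ret.dtype.type(ret / rcount)
```

View pics/c_side1.png

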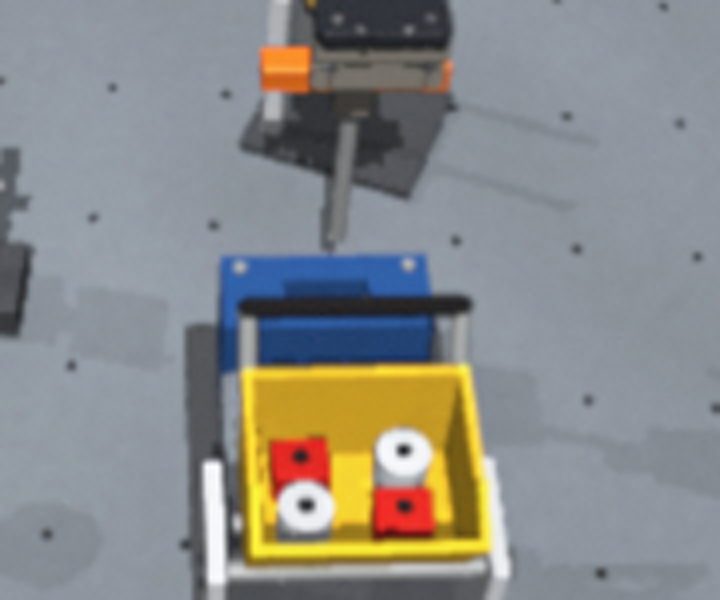

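```bash
cat >> h.py <<'E'
SLOT=np.array([.4845,-.1265,.1]); TIP=.121
def tcp(x,y,depth): return SLOT+SX*x+SY*y+Z*(TIP-depth)
def wf(n=3):
    F=[]
    for _ in range(n): F.append(env.sense()['wrist_force']); env.pause(.01)
    return np.mean(F,0)
def rel(F,F0): d=F-F0; return np.array([d@SX,d@SY,d[2]])
def down(x,y,a,b,step,F0,lim=2.5,rate=.03):
    """go from depth a to b in steps; stop at contact. returns depth, force"""
    d=a
    while d<b-1e-6:
        d=min(d+step,b); env.movel(tcp(x,y,d),rate=rate); f=rel(wf(),F0)
        if np.abs(f).max()>lim: break
    return d,f
E
python3 - <<'E'
from h import *
env.movel(tcp(0,0,-.012),RS,rate=.1); env.pause(.3); F0=wf(8); np.save('F0.npy',F0); st('pre')
d,f=down(0,0,-.012,.036,.004,F0); print(d,f); st('in')
if d>.035:
    d,f=down(0,0,.036,.047,.001,F0); print(d,f); st('gate?')
E
```

```text
pre 8.81 [ 0.4847 -0.1265  0.2334] [-0.6404  0.166  -1.7502] 0.0172
0.036 [ 0.2848 -0.5801  0.4326]
in 12.51 [ 0.4844 -0.1265  0.1848] [ 0.5675  0.2255 -1.5624] 0.0176
0.046000000000000006 [-0.0244  0.2351  5.123 ]
gate? 15.26 [ 0.4848 -0.1266  0.1755] [-1.1151 -1.0185  3.6455] 0.0178
```

```bash
python3 - <<'E'
from h import *
F0=np.load('F0.npy'); env.movel(tcp(0,0,.043),rate=.05); print(rel(wf(),F0))
for x in (.007,.014,.018,-.007,-.014,-.018):
    env.movel(tcp(x,0,.043),rate=.08); env.pause(.1)
    d,f=down(x,0,.0435,.0495,.001,F0,lim=2.2); print(x,d,f)
    if d>.049: break
    env.movel(tcp(x,0,.043),rate=.05)
st()
E
```

```text
[0.828  0.2404 0.1773]
0.007 0.0465 [-0.517  -0.0817  7.4885]
0.014 0.0495 [ 1.2123 -0.67   -0.21  ]
 18.96 [ 0.4987 -0.1251  0.1715] [ 1.887  -0.3416 -0.8309] 0.0179
```

```bash
python3 - <<'E'
from h import *
F0=np.load('F0.npy'); x=.014; env.pause(.1); print(rel(wf(6),F0))
d=.0495
while d<.0695:
    d+=.0015 if d<.065 else .0007; env.movel(tcp(x,0,d),rate=.03); f=rel(wf(4),F0); print(round(d,4),f)
    if np.abs(f[:2]).max()>4 or f[2]>10.5: break
st()
E
```

```text
[ 2.1375 -0.1815  0.0388]
0.051 [ 2.4564 -0.1228 -0.6761]
0.0525 [ 3.0759 -0.5554 -0.1604]
0.054 [ 3.0434 -0.8878  0.1639]
0.0555 [2.5341 0.0653 4.621 ]
0.057 [ 2.7536 -0.4643  5.7553]
0.0585 [ 3.2145 -0.7977  5.6051]
0.06 [ 3.1495 -0.7505  5.5817]
0.0615 [ 2.8779 -1.4716  5.0946]
0.063 [ 3.2446 -1.7645  5.8055]
0.0645 [ 3.5397 -1.9571  5.5978]
0.066 [ 3.4188 -1.7345  6.4497]
0.0667 [ 3.707  -2.1006  6.5395]
0.0674 [ 3.0583 -2.2977  7.1735]
0.0681 [ 3.3064 -2.0792  6.8472]
0.0688 [ 3.1911 -1.9684  7.0085]
0.0695 [ 3.5187 -1.9337  6.5503]
 23.64 [ 0.4987 -0.1254  0.1517] [ 4.2697 -1.8     4.6711] 0.0177
```

```bash
python3 - <<'E'
from h import *
F0=np.load('F0.npy'); x=.0155; d=.0695
env.movel(tcp(x,.0003,d),rate=.03); print(rel(wf(4),F0))
while d<.074:
    d+=.0005; env.movel(tcp(x,.0003,d),rate=.03); f=rel(wf(4),F0); print(round(d,4),f)
    if np.abs(f[:2]).max()>5 or f[2]>11: break
e=st(); print(SLOT[2]+TIP-e['ee_pos'][2])
E
```

```text
[ 1.7814 -2.8032  6.1488]
0.07 [ 1.4855 -2.7449  7.6699]
0.0705 [ 1.3289 -2.7023  9.9239]
0.071 [ 0.6172 -2.3983 12.522 ]
 24.77 [ 0.4999 -0.1251  0.1508] [ 1.4676 -1.9283 10.9954] 0.0177
0.07020853271571176
```

```bash
python3 - <<'E'
from h import *
env.movel(tcp(.0158,-.0005,.0695),rate=.03); st('unload')
effector.release(); st('rel')
env.movel(tcp(.0158,-.0005,.0695)+.1*Z,rate=.2); st('up')
b=np.array([.474,-.0255,.192])
env.reach(b+.06*Z,RS); st('above bar')
p,d=snap('side','side2'); X=key_points('side',p,d); X=X[X[:,2]>.12]; print(rect(X), X[:,2].min(), X[:,2].max())
env.movel(b,rate=.12); st('bar')
effector.grasp(4); env.pause(.1); e=st('gripped')
cv2.imwrite('pics/s2.png',cv2.resize(cv2.imread('pics/side2.png')[120:280,220:400],None,fx=3,fy=3,interpolation=2))
E
```

```text
unload 25.02 [ 0.4997 -0.1249  0.1512] [1.7448 0.2699 5.0276] 0.0173
rel 26.18 [ 0.5003 -0.1255  0.1515] [ 0.1504  0.1545 -0.0392] 0.0918
up 26.83 [ 0.4996 -0.1254  0.2507] [-0.0876 -0.3113 -0.2938] 0.092
above bar 27.32 [ 0.4731 -0.0248  0.2508] [ 1.3818 -0.6795  0.2208] 0.0921
(array([495.6, -31.4]), array([ 77.4, 226.8]), 21.1, 298, np.float64(0.1742)) 0.12421203117642876 0.36183119342962755
bar 28.02 [ 0.4744 -0.0258  0.1922] [ 0.0641 -0.3809  0.0372] 0.0922
gripped 29.32 [ 0.4742 -0.0271  0.1923] [ 0.2925 -4.4388  2.308 ] 0.0117
```

View pics/s2.png

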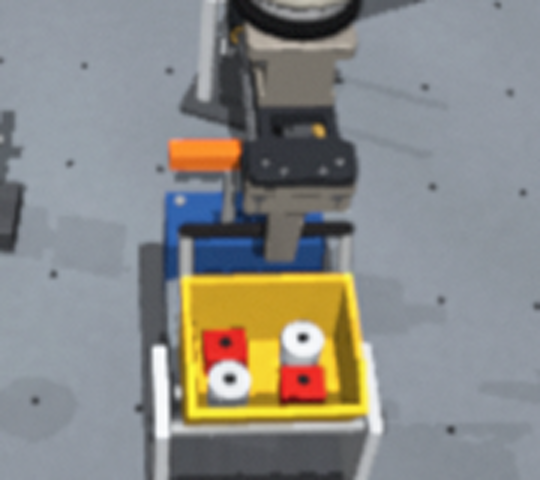

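```bash
cat >> h.py <<'E'
PIV=np.array([.4649,.0724,.11])
def bar(th,dz=-.018):
    a=np.radians(135)-th; r=.1*2**.5
    return PIV+SY*r*np.cos(a)+Z*(r*np.sin(a)+dz)
def arc(a,b,n,rate=.12,lim=35):
    for th in np.linspace(a,b,n+1)[1:]:
        env.movel(bar(th),rate=rate); e=env.sense(); f=e['wrist_force']
        print(round(th,3),round(e['t'],2),np.round([f@SX,f@SY,f[2]],1),e['ee_pos']-bar(th),round(e['gripper_width'],4),flush=True)
        if np.linalg.norm(f)>lim: print('STOP'); return th
    return b
E
python3 - <<'E'
from h import *
effector.grasp(8); arc(0,.3,3,.08,25)
E
```

```text
0.1 29.84 [-2.2 -4.9  3. ] [-0.0002 -0.0006  0.0002] 0.0114
0.2 30.17 [-2.4 -4.9  4.8] [-0.0001 -0.0009  0.0004] 0.0118
0.3 30.49 [-2.6 -5.3  6.5] [-0.     -0.0006  0.0005] 0.0115
```

```bash
python3 - <<'E'
from h import *
t=arc(.3,1.88,9,.12,30); env.pause(.4); st()
for c in('side','top'): snap(c,c+'3')
a=cv2.imread('pics/side3.png')[170:384,220:400];b=cv2.imread('pics/top3.png')[180:290,110:300]
cv2.imwrite('pics/m3.png',np.hstack([cv2.resize(a,(400,476)),cv2.resize(b,(400,476))]))
E
```

```text
0.476 30.85 [-2.6 -2.6  5.9] [-0.0001  0.0006  0.0003] 0.0115
0.651 31.21 [-1.9 -1.4  4.7] [-0.0001  0.0005  0.    ] 0.0114
0.827 31.57 [-2.   0.5  4.2] [-0.0001 -0.     -0.0002] 0.0113
1.002 31.93 [-1.9  1.9  3.3] [-0.     -0.0002 -0.0002] 0.0116
1.178 32.28 [-0.1  1.  -0.6] [-0.     -0.0004 -0.0002] 0.0119
1.353 32.64 [-1.8  0.8 -0.4] [-0.0001 -0.0005 -0.0001] 0.0116
1.529 33.0 [-1.2  0.8 -0.6] [-0.     -0.0005  0.    ] 0.0116
1.704 33.36 [-1.9  1.1 -1.8] [ 0.0001 -0.0003  0.0001] 0.0117
1.88 33.72 [-0.6  0.1 -1. ] [ 0.0003 -0.0003  0.0002] 0.0112
 34.12 [0.4531 0.1972 0.1571] [ 0.5953  0.0461 -1.8687] 0.0117
```

View pics/m3.png

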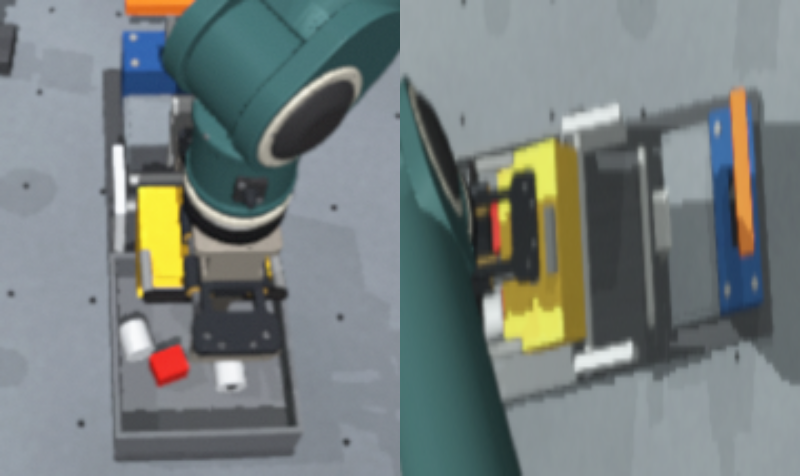

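The hopper is over. The side view shows two collars and one block in the tray, and a bit of red is visible beside the gripper in the top view. I'll press it to the stop, then bring it back.

```bash
python3 - <<'E'
from h import *
arc(1.88,1.92,2,.05,30); env.pause(.5); st()
t=arc(1.92,.03,11,.12,30)
arc(.03,-.02,2,.04,25)
e=st('end')
E
```

```text
1.9 34.47 [-0.5 -1.2  2.5] [ 0.0003 -0.0003  0.0002] 0.0114
1.92 34.72 [-1.8 -5.7  6.8] [ 0.001  -0.0014  0.0006] 0.0118
 35.22 [0.4536 0.1986 0.1524] [-0.4415 -5.4042  7.7014] 0.0117
1.748 35.57 [ 3.1 -3.2 -3.8] [ 0.0007 -0.0008 -0.0001] 0.0115
1.576 35.92 [ 3.2 -3.3 -4. ] [ 0.0003  0.0001 -0.0004] 0.0118
1.405 36.27 [ 3.6 -0.8 -3.1] [ 0.0002  0.001  -0.0001] 0.0115
1.233 36.62 [2.7 2.5 4. ] [0.0003 0.0016 0.0005] 0.0115
1.061 36.97 [1.6 2.5 4.8] [0.0003 0.0005 0.0003] 0.0115
0.889 37.32 [ 2.2 -0.   2.4] [ 0.0002 -0.0001 -0.0001] 0.0118
0.717 37.67 [ 2.  -1.1  1.6] [-0.      0.0001 -0.0003] 0.0117
0.545 38.02 [3.2 0.3 0.7] [-0.0001  0.0002 -0.0002] 0.0117
0.374 38.37 [ 3.4 -1.3  0.9] [-0.0001  0.     -0.0002] 0.0115
0.202 38.72 [ 2.9 -0.9  0.9] [-0.0001 -0.0002 -0.0003] 0.0117
0.03 39.07 [ 1.3 -1.8 -0.1] [-0.0002 -0.0002 -0.0003] 0.0117
0.005 39.32 [ 2.  -1.7  0.3] [-0.0002  0.0001 -0.    ] 0.0117
-0.02 39.57 [-0.8  2.4  5.3] [-0.0002  0.0015  0.0004] 0.0115
end 39.57 [ 0.4744 -0.0276  0.1904] [-1.      2.3285  5.3441] 0.0115
```

```bash
python3 - <<'E'
from h import *
effector.release(); st('rel')
env.movel(bar(0)+.1*Z,rate=.2)
env.reach(SLOT+np.array([-.05,-.16,.25]),RS); st()
for c in('side','top'):
    p,d=snap(c,c+'4'); X=key_points(c,p,d); X=X[(X[:,2]>.165)&(X[:,2]<.2)&(abs(X[:,0]-.5)<.08)&(abs(X[:,1]+.126)<.04)]
    print(c,rect(X),X[:,2].min(),X[:,2].max())
    for n in('key','key_tip','hopper_bar','piece0','piece2'): print(n,[(np.round(r['at'],4),round(r['score'],2)) for r in tip_of(c,n)[:3]])
a=cv2.imread('pics/side4.png')[130:384,230:380];b=cv2.imread('pics/top4.png')[185:290,115:315]
cv2.imwrite('pics/m4.png',np.hstack([cv2.resize(a,(325,550)),cv2.resize(cv2.rotate(b,cv2.ROTATE_90_COUNTERCLOCKWISE),(289,550))]))
E
```

```text
rel 40.45 [ 0.4751 -0.0359  0.1919] [ -4.8203 -16.0092  15.9172] 0.0574
 42.16 [ 0.435  -0.2848  0.3491] [-0.6921  0.1551 -1.0389] 0.0922
side (array([ 496.3, -129. ]), array([98.7, 22.4]), 6.5, 374, np.float64(0.1768)) 0.1651396248745114 0.18124895705804234
key [(array([ 0.4967, -0.1371,  0.1656]), 0.63), (array([0.4472, 0.1889, 0.0153]), 0.21)]
key_tip []
hopper_bar [(array([ 0.473 , -0.0221,  0.2135]), 0.93), (array([0.4213, 0.207 , 0.032 ]), 0.67)]
piece0 [(array([0.513 , 0.1846, 0.0293]), 0.75), (array([0.4218, 0.2045, 0.0309]), 0.64), (array([0.4834, 0.2031, 0.029 ]), 0.58)]
piece2 [(array([0.513 , 0.1846, 0.0293]), 0.75), (array([0.4218, 0.2045, 0.0309]), 0.64), (array([0.4834, 0.2031, 0.029 ]), 0.58)]
top (array([ 496.6, -131.6]), array([96.7, 17.5]), 5.1, 243, np.float64(0.1783)) 0.16532981093039623 0.18515918480669535
key [(array([ 0.4985, -0.132 ,  0.1682]), 0.72)]
key_tip [(array([ 0.4968, -0.1278,  0.0279]), 0.53)]
hopper_bar [(array([ 0.4776, -0.0256,  0.2088]), 0.87)]
piece0 [(array([0.4217, 0.2087, 0.0317]), 0.65), (array([0.5131, 0.1807, 0.0262]), 0.64), (array([0.4234, 0.1807, 0.0293]), 0.62)]
piece2 [(array([0.4217, 0.2087, 0.0317]), 0.65), (array([0.5131, 0.1807, 0.0262]), 0.64), (array([0.4234, 0.1807, 0.0293]), 0.62)]
```

View pics/m4.png

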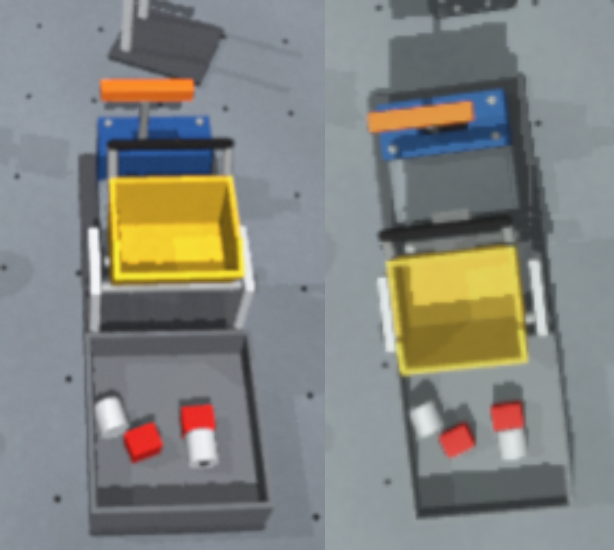

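```bash
python3 - <<'E'
from h import *
g=SLOT+SX*.0145-SY*.001; g[2]=.151
env.reach(g+.09*Z,RS); env.movel(g,rate=.12); F0=wf(5); st('at')
effector.grasp(30); env.pause(.1); print(rel(wf(),F0)); st('grip')
for h in (.01,.02,.035,.05): env.movel(g+h*Z,rate=.06); print(h,rel(wf(),F0))
env.movel(g+.165*Z,rate=.2); env.pause(.15); e=st('up'); np.save('F1.npy',wf(5))
p,d=snap('side','side5'); X=key_points('side',p,d); X=X[(X[:,2]>.25)]; print(rect(X))
v=cv2.PCACompute2(X.astype(np.float32),mean=None); print(v[1][0])
E
```

```text
at 44.53 [ 0.4997 -0.1264  0.1519] [0.3435 0.5972 0.2319] 0.092
[ 0.0343 -0.13   -0.1852]
grip 45.77 [ 0.4991 -0.1262  0.151 ] [-0.8863 -0.4115 -0.222 ] 0.0177
0.01 [-0.1925  0.0241 -1.3765]
0.02 [-0.2181 -0.0661 -1.5773]
0.035 [-0.6741 -0.761  -1.8462]
0.05 [ 0.0047 -0.5811 -1.4697]
up 48.17 [ 0.4982 -0.1259  0.3143] [ 0.0474  0.2017 -1.4498] 0.0178
(array([494.3, -85.4]), array([97.4, 90.9]), 3.3, 163, np.float64(0.3369))
[0.9974 0.0467 0.0552]
```

```bash
python3 - <<'E'
from h import *
F1=np.load('F1.npy'); ry=np.array([-np.sin(RYAW),np.cos(RYAW),0])
k=np.array([.4585,-.359,0])+.002*ry
env.reach(k+.315*Z,RK); env.movel(k+.15*Z,rate=.15); st('low')
z=.15
while z>.134:
    z-=.001; env.movel(k+z*Z,rate=.03); f=wf()-F1
    if abs(f[2])>1.2 and z<.146 or np.abs(f).max()>3: break
print(z,f); st('seat')
effector.release(); st('rel')
env.movel(k+.29*Z,rate=.15)
env.reach([.3,-.45,.35],RK); env.pause(.3); st('away')
for c in('side','top'):
    p,d=snap(c,c+'6'); W=cloud(c,d); X=key_points(c,p,d); X=X[(X[:,1]<-.25)&(X[:,2]>.13)&(X[:,2]<.19)]; print(c,rect(X),X[:,2].min())
    b=(d>0)&(W[...,2]>.2)&(W[...,2]<.225)&(abs(W[...,0]-.475)<.1)&(abs(W[...,1]+.025)<.03); print('bar',rect(W[b]))
a=cv2.imread('pics/side6.png');b=cv2.imread('pics/top6.png')
cv2.imwrite('pics/m6.png',np.hstack([cv2.resize(a[60:384,150:400],(400,518)),cv2.resize(b[130:300,110:420],(400,219)) if 0 else cv2.resize(cv2.rotate(b[130:300,110:420],cv2.ROTATE_90_COUNTERCLOCKWISE),(284,518))]))
E
```

```text
low 50.92 [ 0.4597 -0.3574  0.1509] [-0.1974 -0.5077 -1.3458] 0.018
0.13999999999999999 [-1.518   0.7264  4.9895]
seat 53.67 [ 0.4592 -0.3571  0.1405] [-0.1083  1.5759  2.7381] 0.018
rel 54.83 [ 0.4591 -0.3571  0.14  ] [-0.6279 -0.6094 -0.1033] 0.0917
away 57.08 [ 0.3011 -0.4492  0.3495] [ 0.282   0.1334 -0.3613] 0.0919
side (array([ 458.6, -356.5]), array([100.9,  18.1]), 73.5, 184, np.float64(0.1674)) 0.15084137805081121
bar (array([473.8, -22.8]), array([123. ,  18.6]), 6.4, 376, np.float64(0.2134))
top (array([ 458.1, -358.1]), array([98.6, 18.5]), 73.9, 254, np.float64(0.1674)) 0.15294188945855747
bar (array([472.6, -25.3]), array([121.8,  16.3]), 6.1, 245, np.float64(0.2145))
```

View pics/m6.png

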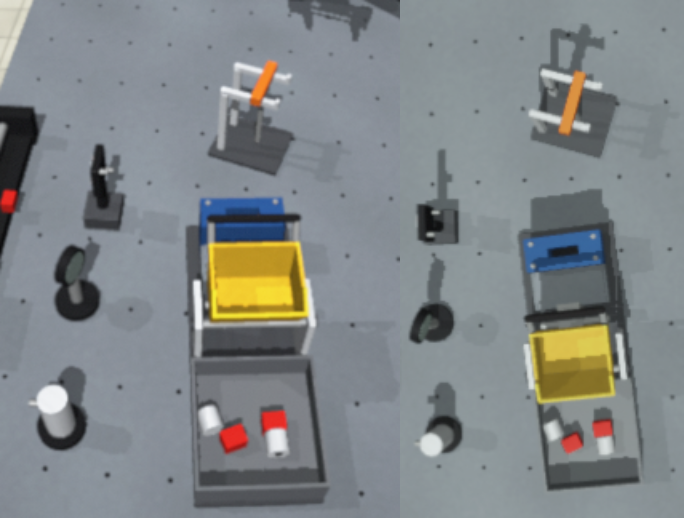

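The picture shows the key hung level on both prongs (z and heading as at the start) and the hopper upright (bar within 1 mm of its start position). All four pieces are in the tray, the bystanders are undisturbed and the robot is clear.

```bash
python3 -c "
from h import *
print(workorder.finish_job()); st()"
```

```text
the job is handed in; nothing more can be done
None
the job is handed in; nothing more can be done
```

The whole job was done in the order asked and handed in at about 57 s of the 72 s allowed.

- **Key and latch:** I took the key from the fork and probed down the slot at 0, +7 and +14 mm. The first two touched the gate plate at about 5 N and 7.5 N, and the window was at about +14 to +15 mm. The tab yielded at about 6 N, and I pressed it down to its hard stop, where the force rose to about 12.5 N.
- **Hopper:** I left the key standing in the slot, led the hopper by its bar to the 1.9 rad stop and back to its upright stop, and then hung the key on the fork again.

**Last checks, both cameras:**
- The key lies level across both prongs, at its starting height and heading.
- The hopper bar is within 1 mm of its starting position.
- All four pieces are in the tray, and the hopper is empty.
- The mirror mount, lens and pillar look undisturbed in the pictures; I did not measure them again.

**What did not go cleanly:**
- While passing the window, the rod rubbed its edge with about 3 N sideways. I shifted it 1.5 mm to relieve this.
- When the fingers opened after standing the hopper up, one pushed briefly against something. I read about 16 N in each of two axes and did not find the cause. Nothing appeared displaced afterwards.
- The two cameras disagreed by 2 to 4 mm in y, so I used corrected values between them.

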